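# Move a hot circuit board to the cooling rack with the lifter

### The arm

A 6-joint arm with a two-finger parallel gripper is mounted at the origin on the work surface. World frame = base frame: x ahead of the robot, y to its left, z up, the work surface at z = 0. Lengths are in mm, angles in degrees, forces in N, time in s.
With the tool pointing down it reaches from about 375 to 925 mm from the base axis. Payload 5.7 kg.
Tool frame: the origin (TCP) lies between the finger pads; the fingertips stand 22 mm ahead of it and the grasp point (between the pads) lies 3 mm ahead of it; z points along the fingers, y is the line along which they close (so a half turn about z gives the same grasp; the last joint's range is limited). The gripper opens to 85 mm and grips with 20 to 120 N. Pads are 22 mm wide; open, the fingers measure 114 mm over their backs; the gripper's body (76 mm by 85 mm) begins 54 mm behind the grasp point. The pads swing forward as they close: fully open they stand 13 mm farther back than shut.
Start: joints at [-75.464, 20.558, 86.54, -0, 72.909, -6.595], TCP at [216.281, -559.632, 253.267] pointing down, gripper open.
Joint ranges: [-170.27, 170.27], [-57.76, 135], [12.27, 136.19], [-55.21, 235.2], [11.17, 155.16], [-170.74, 170.74]. Speed limits (degrees/s): [136.94, 136.94, 180, 180, 180, 180].

### API

Orientations are given as [roll, pitch, yaw] about the fixed x, y, z axes, in that order (R = Rz(yaw) Ry(pitch) Rx(roll)).
In Python, from bench import * gives the robot as it stands.
- The arm moves only by the tool carry_out, never from a script. Its argument "deltas" is one flat list of numbers, 4 for each row, row after row: the shift along the tool's x, y, z in m, then the turn about the tool's z in rad. A call has 1 to 5 rows; each row is the pose to reach, as a shift and turn from the pose commanded when the call began, along the tool's axes at that moment; what a row does not reach only later rows make up. A row lasts 1/10 s, in which the tool goes at most 50 mm and 8.59 degrees, less where a joint would pass 70% of its speed; a pose out of reach is approached as far as the arm can. A call with a gripper value outside its range is refused whole. "hand" is the opening, from -1 (shut) to 1 (fully open), set as the call begins (left out, the last holds). The fingers move at their own pace and stop on an object; "grip_force" is the grip in N (left out, the last holds). Time passes only in rows, so rows that repeat a pose let the fingers close. It gives the time, the measured TCP pose, the force, the opening and the grip force at its end, in the units of the state.
- state(): the state, without advancing time (a new reading comes with each control period).
- grab_frame(name): name is "scene" or "top"; returns (picture, depth): 480x640x3 uint8, red, green, blue; 480x640 float32, mm along the optical axis (not along the pixel's ray), 0 where there is no reading.
- camera_info(name): a dict with "vertical_fov" (degrees; the focal length in pixels is half the picture's height over the tangent of half this angle, whatever the lens; pixels are square), "cx", "cy" (the principal point, pixels), "dist" ([k1, k2, p1, p2, k3] as OpenCV has them; the pictures are not rectified), "R" (3x3) and "t" (3): a world point X has camera coordinates R X + t. Camera axes: x right, y down, z forward; pixel columns grow to the right and rows downward; lengths in mm; the calibration is good to about 2 mm. A picture is of the moment at which its call begins. camera_info takes no time and is no camera call.
- close_job(): hands the job in; it is judged then, once.
The state is a dict: "time_s": time; "joint_positions": joint angles; "joint_velocities": joint speeds; "joint_torque": joint torques, N m; "eef_pos": TCP position; "ee_rot": TCP orientation; "ft_force": force on the tool from outside, world axes, zero at the start; "ft_torque": the same for the moment, N m; "grip_width": opening from 0.0 (shut) to 1.0 (fully open); "grasp_force": force on a finger pad.
Only numpy, scipy, OpenCV 4.12 (cv2) and the standard library are available. Lean on these libraries where they do the work, as an engineer would, in place of code of your own. Each camera call takes 0.05 s, during which the arm holds its last target. There are 200 camera calls.

### The job

The circuit board on the preheater is hot: pick up the flat lifter, slide it under the board, lift the board and carry it level to the cooling rack, leaving it lying flat on both rails, centred and square to the rack. Then draw the lifter out, lay it flat on the green bench top clear of the rack and the preheater, and let go. Never touch the board with the gripper, do not let it fall, and leave everything else where it is.

Things in the scene. Friction and masses are not known exactly. Their poses are not given: they have to be found in the camera images.
- lifter: steel spatula with a wooden handle, 0.16 kg, lying blade down on the bench. Blade 130 mm long (along its x, free edge at +x), 64 mm wide, 3 mm thick. Origin: centre of the blade's underside; z up. From the blade's rear edge (x = -65 mm) a neck 18 mm wide rises steeply backward to the handle's front end at x = -84 mm, z = 41 mm
- lifter_grip (a point): grip point on the centre line of the lifter's handle: x = -115 mm, z = 49 mm in the lifter's frame. The handle is 16 mm wide (grip it across y), 24 mm high, and runs gently rising from x = -84 mm, z = 41 mm to x = -178 mm, z = 66 mm
- board: green circuit board 110 mm (its x) by 130 mm (its y), 3 mm thick, components on top up to 13 mm above its underside, 0.11 kg. Origin: centre of its underside; z up. It starts on the preheater's two bars, its x roughly along them
- preheater: fixed beige box, dark top plate 50 mm high, 150 mm (its x) by 170 mm (its y). Origin: centre of its underside, on the bench; z up. Two steel bars along its x, 12 mm wide, 92 mm apart between inner faces, reach 62 mm high; the board lies on them, so the channel under it is 92 mm wide, 12 mm high, open at both ends (+x, -x)
- rack: fixed aluminium rack: base 160 mm (its x) by 150 mm (its y), 6 mm thick, with two upright rails along its x, 150 mm long, 12 mm thick, 92 mm apart between inner faces, tops 55 mm above the bench; open at both ends. Origin: centre of the base's underside; z up. The board goes across both rails, its centre above the origin, its x along the rails, either way round
- reel: component reel lying flat, a white disc 178 mm across and 14 mm thick; origin under its centre; leave it alone
- tape_roll: roll of amber tape lying flat, 80 mm across, 19 mm high; origin under its centre; leave it alone
- solder_spool: metal solder spool standing on end, 60 mm across, 40 mm high; origin under its centre; leave it alone
- marker: black and grey marker pen lying down, 130 mm long, 13 mm thick, along its x; origin under its middle; leave it alone
- flux_bottle: amber bottle, 44 mm across, 110 mm high, upright; origin under its centre; leave it alone
- screwdriver: screwdriver lying along its x, about 170 mm long; leave it alone
- tin: round steel dish, 70 mm across, 30 mm high; origin under its centre; leave it alone
Not all that is in view belongs to the job. What is meant by the board is not blue, and is the larger of those in its own colour.

How it is judged (in metres and radians):
On the way, in this order (a step that is already met when the one before it is completed fails the run):
1. the lifter is picked up by the gripper (height (world z) of lifter above 0.03 m and contact force between the fingers and lifter above 1 N), for 0.2 s.
2. the board is borne by the lifter alone, at least 15 mm above the preheater's bars (height (world z) of board above 0.077 m and contact force between board and lifter above 0.3 N and contact force between board and preheater below 0.05 N), for 0.3 s.
3. the board lies on the rack's rails, centred and square, free of the lifter (x of board in the frame of rack between -0.022 and 0.022 m and y of board in the frame of rack between -0.018 and 0.018 m and z of board in the frame of rack between 0.05 and 0.06 m and angle between board's own z axis and vertical below 0.06 rad and angle between the x axis of board and the x axis of rack, either way round below 0.15 rad and contact force between board and lifter below 0.02 N and contact force between board and rack above 0.2 N), for 0.2 s.
At the end, for the whole second after the job is handed in: Board at rest, level, on both rails, its centre within 22 mm along and 18 mm across of the rack's, square within 0.15 rad, free of the lifter. Lifter released, lying flat and still on the bench top (underside under 6 mm), touching neither rack nor preheater (all of step 3 and linear speed of each of board, lifter below 0.02 m/s and height (world z) of lifter below 0.006 m and angle between lifter's own z axis and vertical below 0.06 rad and contact force between lifter and rack below 0.02 N and contact force between lifter and preheater below 0.02 N and contact force between the fingers and lifter below 0.05 N).
It fails at once if the robot touches the board (contact force between any of the fingers, the arm and board above 0.5 N).
It fails at once if the board tips by more than 0.35 rad (angle between board's own z axis and vertical above 0.35 rad).
It fails at once if the board falls lower than 40 mm above the bench (height (world z) of board below 0.04 m).
It fails at once if another thing on the bench is moved by more than 30 mm (distance of any of reel, tape_roll, solder_spool, marker, flux_bottle, screwdriver, tin from where it was at the start of the episode above 0.03 m).
It also fails if it takes over 59 s, if anything falls off the work surface, if the arm or the gripper's body presses on something with over 40 N, if the wrist force passes 120 N, or if a joint passes its speed limit or range.

## Working session

There is one attempt and no reset: what is moved stays moved. The work goes in short steps, Python scripts to look and compute and a tool call to move; the robot and the scene stay as the last step left them, time stands still between calls to the robot, and variables do not carry over. Pictures are saved under pics/ and viewed, at most 10 in all, crops included, and the job is handed in when it is done.

Besides the shell and the picture viewer there is one more tool, called by a JSON object that holds its "method" and its "body". carry_out: Moves the arm, as the interface text tells. Its arguments: {"type":"object","properties":{"deltas":{"type":"array","items":{"type":"number"}},"hand":{"type":"number"},"grip_force":{"type":"number"}},"required":["deltas"]}

```bash
mkdir -p pics; ls; cat > h.py <<'E'
from bench import *
import numpy as np, cv2
def cam(n):
    c=camera_info(n); f=240/np.tan(np.radians(c["vertical_fov"]/2))
    return np.array([[f,0,c["cx"]],[0,f,c["cy"]],[0,0,1]]),np.array(c["dist"],float),np.array(c["R"],float),np.array(c["t"],float)
def ray(n,px):
    K,d,R,t=cam(n)
    u=cv2.undistortPoints(np.array(px,float).reshape(-1,1,2),K,d).reshape(-1,2)
    D=np.c_[u,np.ones(len(u))]@R   # R^T d
    return -R.T@t,D
def onplane(n,px,z):
    o,D=ray(n,px); return o+D*((z-o[2])/D[:,2])[:,None]
def frompix_depth(n,px,dep):
    o,D=ray(n,px); return o+D*np.array(dep)[:,None]
def proj(n,X):
    K,d,R,t=cam(n)
    return cv2.projectPoints(np.array(X,float).reshape(-1,1,3),cv2.Rodrigues(R)[0],t,K,d)[0].reshape(-1,2)
E
python3 - <<'E'
from h import *
for n in("scene","top"):
    p,d=grab_frame(n); cv2.imwrite(f"pics/{n}0.png",p[...,::-1]); np.savez(f"{n}0.npz",p=p,d=d)
    K,D,R,t=cam(n); print(n,K[0,0],D,-R.T@t,R[2])
print(state())
E
```

```text
pics
scene 519.8078416098562 [0.04953971 0.         0.         0.         0.        ] [1340.32278034 -603.68269491  747.55543847] [-0.66779535  0.4945293  -0.55631838]
top 539.753865376746 [0.05324526 0.         0.         0.         0.        ] [ 425.52423477   18.27694342 1631.36523111] [ 0.0727743  -0.01579061 -0.99722342]
{'time_s': 0.1, 'joint_positions': array([-7.54625631e+01,  2.05944344e+01,  8.65922378e+01,  2.83663271e-03,
        7.29079032e+01, -6.59678011e+00]), 'joint_velocities': array([ 0.09930914, -0.07948576, -0.08590624, -0.03359251, -0.0134737 ,
       -0.03291479]), 'joint_torque': array([-5.81871500e-04, -5.28652704e+01, -2.79349834e+01, -2.17944012e-04,
        4.99988644e-03,  3.34439505e-05]), 'eef_pos': array([ 216.17832211, -559.09767698,  252.53473994]), 'ee_rot': array([-1.79906362e+02, -1.35569763e-02,  2.11333700e+01]), 'ft_force': array([-0.70757809,  0.4224953 , -0.68754319]), 'ft_torque': array([ 0.05605878, -0.00050226,  0.03594453]), 'grasp_force': 0.0, 'grip_width': 1.0007054855064177}
```

View pics/top0.png

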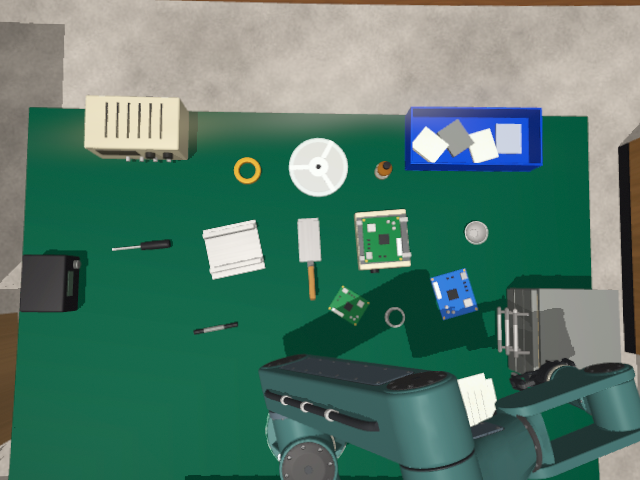

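View pics/scene0.png

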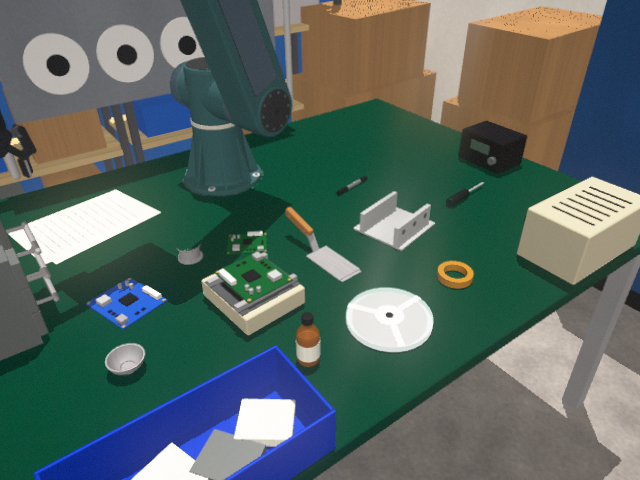

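The view from above has up = +x and left = +y. Candidates for the board are the large green board on the preheater (382,240), the small green board (349,305) and the blue board (453,293). I choose (382,240). The lifter is at (309,240), with its wooden handle at (312,280), and the rack is at (234,250). Next I check these in a close crop and measure.

```bash
python3 - <<'E'
from h import *
z=np.load("top0.npz");p,d=z["p"],z["d"]
x0,y0,x1,y1=190,195,425,325
cv2.imwrite("pics/crop.png",cv2.resize(p[y0:y1,x0:x1,::-1],None,fx=3.4,fy=3.4,interpolation=cv2.INTER_CUBIC))
vv,uu=np.mgrid[y0:y1,x0:x1]
px=np.c_[uu.ravel(),vv.ravel()]
W=frompix_depth("top",px,d[y0:y1,x0:x1].ravel()).reshape(y1-y0,x1-x0,3)
for a in[(240,382),(240,362),(240,404),(237,309),(285,312),(230,234),(250,234),(310,270),(270,240),(228,230)]:
    print(a,p[a],W[a[0]-y0,a[1]-x0].round(1))
np.save("W.npy",W)
hsv=cv2.cvtColor(p,cv2.COLOR_RGB2HSV)
def rect(name,m,zp,lo):
    n,l,s,c=cv2.connectedComponentsWithStats(m.astype(np.uint8)); 
    k=1+np.argmax(s[1:,4]); cn=max(cv2.findContours((l==k).astype(np.uint8),0,1)[0],key=cv2.contourArea)
    r=cv2.minAreaRect(onplane("top",cn.reshape(-1,2),zp)[:,:2].astype(np.float32)); print(name,s[k],np.round(r[0],1),np.round(r[1],1),round(r[2],2))
full=np.zeros(p.shape[:2],bool)
def win(x0,y0,x1,y1):
    f=full.copy(); f[y0:y1,x0:x1]=1; return f
H,S,V=[hsv[...,i].astype(int) for i in range(3)]
rect("blade",win(290,205,330,264)&(S<70)&(V>110),3,0)
rect("handle",win(295,258,330,305)&(H<25)&(S>80)&(V>90),60,0)
rect("board",win(340,200,420,275)&(H>45)&(H<80)&(S>120)&(V>100),65,0)
rect("rack",win(195,215,275,285)&(S<70)&(V>110),6,0)
rect("heater",win(340,200,420,275)&~((H>60)&(H<90)&(S>150)&(V<105)),50,0)
E
```

```text
(240, 382) [67 66 67] [ 553.5 -213.9   62.9]
(240, 362) [116 122 118] [ 553.7 -156.7   51.7]
(240, 404) [123 125 123] [ 555.2 -280.1   52.7]
(237, 309) [218 214 210] [564.6  -1.4   5.3]
(285, 312) [201 148  82] [420.3 -10.9  68. ]
(230, 234) [237 233 228] [578.6 219.3  50.7]
(250, 234) [240 236 231] [522.4 223.5   7.5]
(310, 270) [ 21 105  76] [344.  113.   -1.3]
(270, 240) [240 237 231] [462.8 205.1   0.7]
(228, 230) [234 230 225] [583.9 230.5  54.7]
blade [297 218  25  46 983] [554.8  -0.8] [138.2  67.7] 3.92
handle [308 266   8  34 200] [427.6  -9.2] [96.1 17.4] 3.68
board [ 363  217   39   45 1195] [ 556.5 -213.1] [127.7 109. ] 4.04
rack [ 202  220   64   60 2759] [525.2 226.8] [152.8 165.9] 12.75
heater [ 354  209   58   64 3162] [ 553.  -217.3] [182.1 161. ] 5.13
```

View pics/crop.png

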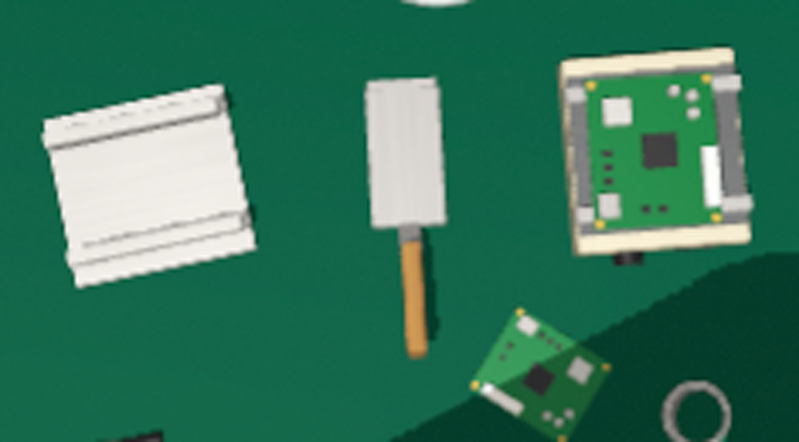

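The crop confirms the choice: the larger green board lies on the preheater. The bar ends show at crop (577,93), (585,213), (727,83) and (737,203), so the bars and the channel run along world y. The rack's rails also run roughly along y. Lifter yaw is about 3.8°. Next I refine the rail, bar and board poses.

```bash
python3 - <<'E'
from h import *
z=np.load("top0.npz");p=z["p"];W=np.load("W.npy");x0,y0=190,195
hsv=cv2.cvtColor(p,cv2.COLOR_RGB2HSV)[195:325,190:425].astype(int);H,S,V=hsv[...,0],hsv[...,1],hsv[...,2]
Z=W[...,2]
def rects(name,m,zp,k=2,amin=15):
    n,l,s,c=cv2.connectedComponentsWithStats(m.astype(np.uint8),connectivity=4)
    for i in 1+np.argsort(-s[1:,4])[:k]:
        if s[i,4]<amin: continue
        v,u=np.nonzero(l==i); q=onplane("top",np.c_[u+x0,v+y0],zp)[:,:2].astype(np.float32)
        r=cv2.minAreaRect(q); print(name,s[i,4],np.round(r[0],1),np.round(r[1],1),round(r[2],1),"mean",q.mean(0).round(1))
U=np.mgrid[0:130,0:235][1]
rects("rail",(U<90)&(Z>40)&(Z<75)&(S<70),55)
rects("raildark/base",(U<90)&(Z<25)&(S<70)&(V>100),6)
bright=(U>145)&(S<50)&(V>150)
rects("barends",bright&(Z>48),62,8,4)
rects("box",(U>145)&(S<100)&(V>190)&(Z>30),50,4,10)
rects("plate",(U>145)&(Z>40)&(np.mgrid[0:130,0:235][0]<85),50,1)
rects("green",(U>145)&(H>45)&(H<80)&(S>120)&(V>100)&(Z>50),65,1)
print("bench z",np.median(Z[80:100,20:60]),"blade z",np.median(Z[30:60,112:125]),"green z",np.median(Z[(U>165)&(U<215)&(H>45)&(H<80)&(V>100)&(Z>50)]))
# scene-view check: project lifter grip & board corners
print(proj("scene",[[440.5,-8.4,49],[555,-213,65],[525,227,6]]).round(0))
E
```

```text
rail 241 [576.5 237.1] [ 14.3 149.7] 13.1 mean [576.6 237.5]
rail 228 [475.8 214.6] [ 12.9 149.7] 12.5 mean [475.9 214.3]
raildark/base 2231 [525.3 225.9] [152.8 164.2] 12.8 mean [523.7 223.9]
barends 142 [ 532.9 -275.3] [57.6 38.3] 5.2 mean [ 528.7 -270. ]
barends 70 [ 589.9 -181.8] [20.6 23.6] 0.7 mean [ 590.2 -181.8]
barends 44 [ 509.3 -176.1] [17.5 17.5] 0.7 mean [ 509.1 -175.2]
barends 42 [ 616.1 -275.4] [11.8 23.5] 0.7 mean [ 616.2 -275.7]
barends 41 [ 636.4 -258.1] [14.  36.8] 7.1 mean [ 635.9 -259.3]
barends 34 [ 509.  -154.3] [29.2 14.6] 0.3 mean [ 503.4 -152.9]
barends 30 [ 604.2 -145.1] [14.8 14.6] 0.3 mean [ 604.6 -144.6]
barends 27 [ 626.5 -161.1] [11.8 23.5] 0.7 mean [ 627.1 -160. ]
box 248 [ 482.3 -224.3] [ 14.5 147.3] 5.0 mean [ 482.2 -223.9]
box 219 [ 635.6 -209.5] [ 13.5 148.6] 5.7 mean [ 635.2 -207.8]
box 111 [ 530.2 -269.5] [62.3 31.7] 32.1 mean [ 529.9 -271. ]
box 55 [ 591.2 -184.7] [20.7 20.7] 0.7 mean [ 591.9 -184. ]
plate 2964 [ 557.7 -217.5] [171.6 154.9] 4.9 mean [ 558.4 -216.7]
green 1189 [ 556.5 -213.1] [127.7 109. ] 4.0 mean [ 556.7 -212.2]
bench z 0.26752084445718083 blade z 3.6357873245611927 green z 65.48642813724587
[[302. 227.]
 [253. 276.]
 [394. 225.]]
```

```bash
cat >> h.py <<'E'
def go(x,y,z,yaw,rows=5,per=50):
    s=state(); p=s["eef_pos"]; a=np.radians(s["ee_rot"][2]); w=np.array([x,y,z])-p
    t=np.array([w@[np.cos(a),np.sin(a),0],w@[np.sin(a),-np.cos(a),0],-w[2]]); dy=-(np.radians(yaw)-a+np.pi)%(2*np.pi)-np.pi if 0 else -((np.radians(yaw)-a+np.pi)%(2*np.pi)-np.pi)
    print("t",round(s["time_s"],2),"pos",p.round(1),s["ee_rot"].round(2),"F",s["ft_force"].round(1),"w",round(float(s["grip_width"]),3))
    print("total tool delta m",(t/1000).round(4),"turn",round(dy,4),"dist",round(np.linalg.norm(t)),"min rows",int(np.ceil(max(np.linalg.norm(t)/per,abs(dy)/.15))))
E
python3 -c "
from h import *
go(443.3,-8.1,250,3.8)"
```

```text
t 0.1 pos [ 216.2 -559.1  252.5] [-1.7991e+02 -1.0000e-02  2.1130e+01] F [-0.7  0.4 -0.7] w 1.001
total tool delta m [ 0.4105 -0.4321  0.0025] turn 0.3025 dist 596 min rows 12
```

{"method": "carry_out", "body": {"deltas": [0.034,-0.036,0,0.06,0.068,-0.072,0,0.12,0.102,-0.108,0,0.18,0.136,-0.144,0,0.24,0.17,-0.18,0,0.3], "hand": 1}}

```text
time_s: 0.6
eef_pos: [310.1, -328.4, 253.0]
ee_rot: [-180.0, 0.0, 3.8]
ft_force: [0.4, -0.1, 0.3]
grip_width: 0.998
grasp_force: 0.0
```

{"method": "carry_out", "body": {"deltas": [0.022,-0.0444,0,0,0.044,-0.0888,0,0,0.066,-0.1332,0,0,0.088,-0.1776,0,0,0.11,-0.222,0,0]}}

```text
time_s: 1.1
eef_pos: [404.6, -99.4, 253.3]
ee_rot: [-180.0, -0.0, 3.9]
ft_force: [0.8, -0.5, -0.7]
grip_width: 1.003
grasp_force: 0.0
```

{"method": "carry_out", "body": {"deltas": [0.022,-0.0444,0,0,0.044,-0.0888,0,0,0.044,-0.0888,0.045,0,0.044,-0.0888,0.09,0,0.044,-0.0888,0.12,0]}}

```text
time_s: 1.6
eef_pos: [440.9, -8.7, 131.1]
ee_rot: [-180.0, 0.1, 4.1]
ft_force: [0.2, 0.2, -0.3]
grip_width: 0.997
grasp_force: 0.0
```

```bash
python3 - <<'E'
from h import *
go(443.3,-8.1,52,3.8)
p,d=grab_frame("scene"); cv2.imwrite("pics/s1.png",cv2.resize(p[130:330,180:420,::-1],None,fx=3,fy=3))
E
```

```text
t 1.6 pos [440.9  -8.7 131.1] [-1.7996e+02  1.3000e-01  4.0600e+00] F [ 0.2  0.2 -0.3] w 0.997
total tool delta m [ 0.0025 -0.0004  0.0791] turn 0.0046 dist 79 min rows 2
```

View pics/s1.png

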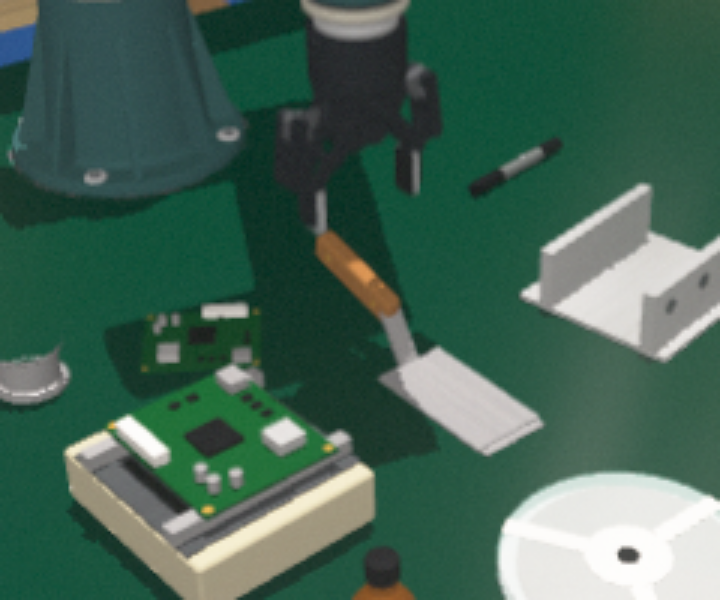

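The open fingers, at crop (315,220) and (405,185), straddle the handle at (350,275). I descend and grip.

{"method": "carry_out", "body": {"deltas": [0.0025,0,0.035,0,0.0025,0,0.065,0,0.0025,0,0.0785,0,0.0025,0,0.0785,0,0.0025,0,0.0785,0]}}

```text
time_s: 2.15
eef_pos: [445.0, -9.8, 55.4]
ee_rot: [-180.0, 0.0, 3.9]
ft_force: [-0.4, 0.0, -0.0]
grip_width: 1.0
grasp_force: 0.0
```

{"method": "carry_out", "body": {"deltas": [0,0,0,0,0,0,0,0,0,0,0,0,0,0,0,0,0,0,0,0], "hand": -1, "grip_force": 100}}

```text
time_s: 2.65
eef_pos: [444.8, -9.6, 55.1]
ee_rot: [-180.0, -0.0, 3.9]
ft_force: [0.6, -4.5, 3.4]
grip_width: 0.167
grasp_force: 97.3
```

{"method": "carry_out", "body": {"deltas": [0,0,0,0,0,0,0,0,0,0,0,0,0,0,0,0,0,0,0,0]}}

```text
time_s: 3.15
eef_pos: [444.8, -9.8, 55.0]
ee_rot: [180.0, -0.0, 3.9]
ft_force: [-1.5, -1.6, 6.7]
grip_width: 0.169
grasp_force: 97.4
```

{"method": "carry_out", "body": {"deltas": [0,0,-0.01,0,0,0,-0.02,0,0,0,-0.04,0,0,0,-0.06,0,0,0,-0.08,0]}}

```text
time_s: 3.65
eef_pos: [444.4, -9.5, 136.1]
ee_rot: [-180.0, 0.0, 3.9]
ft_force: [0.4, -0.8, -2.0]
grip_width: 0.169
grasp_force: 97.5
```

{"method": "carry_out", "body": {"deltas": [0,0,-0.03,0,0,0,-0.06,0,0,0,-0.09,0,0,0,-0.09,0,0,0,-0.09,0]}}

```text
time_s: 4.15
eef_pos: [444.8, -9.6, 225.5]
ee_rot: [180.0, -0.1, 3.9]
ft_force: [-0.2, -0.5, -1.1]
grip_width: 0.167
grasp_force: 97.7
```

```bash
python3 - <<'E'
from h import *
go(440,-8,220,4)
p,d=grab_frame("top"); cv2.imwrite("pics/t1.png",cv2.resize(p[170:330,250:350,::-1],None,fx=3.5,fy=3.5)); np.savez("top1.npz",p=p,d=d)
s,e=grab_frame("scene"); cv2.imwrite("pics/s2.png",cv2.resize(s[100:300,180:420,::-1],None,fx=3,fy=3)); np.savez("scene1.npz",p=s,d=e)
E
```

```text
t 4.15 pos [444.8  -9.6 225.5] [ 1.7999e+02 -9.0000e-02  3.9500e+00] F [-0.2 -0.5 -1.1] w 0.167
total tool delta m [-0.0046 -0.0019  0.0055] turn -0.0009 dist 7 min rows 1
```

View pics/s2.png

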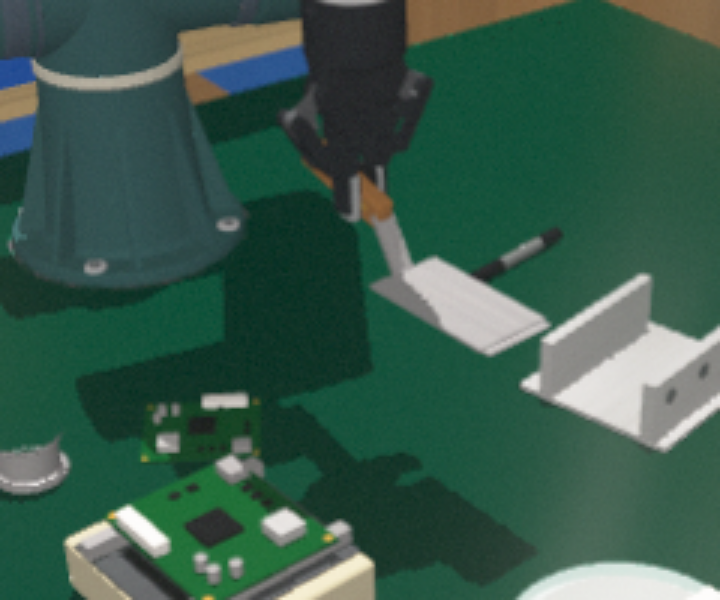

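The lifter hangs from the fingers (crop (365,190)) with the blade near level at (460,305). I check its tilt and offset from depth.

```bash
cat >> h.py <<'E'
def blade(n,p,d,win,zlo,zhi):
    hsv=cv2.cvtColor(p,cv2.COLOR_RGB2HSV).astype(int); x0,y0,x1,y1=win
    vv,uu=np.mgrid[y0:y1,x0:x1]; px=np.c_[uu.ravel(),vv.ravel()]
    W=frompix_depth(n,px,d[y0:y1,x0:x1].ravel())
    m=((hsv[y0:y1,x0:x1,1]<70)&(hsv[y0:y1,x0:x1,2]>110)).ravel()&(W[:,2]>zlo)&(W[:,2]<zhi)
    m=cv2.erode(m.reshape(vv.shape).astype(np.uint8),np.ones((3,3))).ravel()>0
    q=W[m]; r=cv2.minAreaRect(q[:,:2].astype(np.float32))
    A=np.c_[q[:,:2]-q[:,:2].mean(0),np.ones(len(q))]
    k=np.linalg.lstsq(A,q[:,2],rcond=None)[0]; res=q[:,2]-A@k
    for _ in range(3):
        g=abs(res)<2.5*res.std(); k=np.linalg.lstsq(A[g],q[g,2],rcond=None)[0]; res=q[:,2]-A@k
    print(n,len(q),"slope deg x,y",np.degrees(k[:2]).round(2),"z",k[2].round(1),"sd",res[g].std().round(2),"rect",np.round(r[0],1),np.round(r[1],1),round(r[2],1))
E
python3 - <<'E'
from h import *
z=np.load("top1.npz"); blade("top",z["p"],z["d"],(285,170,335,262),150,195)
z=np.load("scene1.npz"); blade("scene",z["p"],z["d"],(300,185,370,225),150,195)
z=np.load("top0.npz"); blade("top",z["p"],z["d"],(290,205,330,264),-10,15)
E
```

```text
top 785 slope deg x,y [-0.28  0.84] z 174.1 sd 2.94 rect [ 5.658e+02 -4.000e-01] [110.2  58.2] 4.1
scene 766 slope deg x,y [-0.2   0.35] z 173.9 sd 1.2 rect [552.2  -2.9] [136.9  58. ] 3.7
top 808 slope deg x,y [-0.53 -0.41] z 3.6 sd 3.43 rect [ 5.576e+02 -4.000e-01] [127.   60.8] 3.4
```

{"method": "carry_out", "body": {"deltas": [0.007,0.033,0,-0.106,0.014,0.066,0,-0.212,0.021,0.099,0,-0.318,0.028,0.132,0,-0.425,0.035,0.1645,0,-0.531]}}

```text
time_s: 4.75
eef_pos: [490.1, -172.2, 223.0]
ee_rot: [-179.8, 0.1, 34.6]
ft_force: [0.4, 0.2, -1.7]
grip_width: 0.169
grasp_force: 97.8
```

{"method": "carry_out", "body": {"deltas": [-0.0106,0.032,0,-0.106,-0.0213,0.064,0,-0.212,-0.032,0.096,0,-0.318,-0.0426,0.128,0,-0.425,-0.0532,0.16,0,-0.531]}}

```text
time_s: 5.25
eef_pos: [536.6, -334.2, 222.4]
ee_rot: [-179.8, -0.1, 65.0]
ft_force: [0.9, -0.1, -0.9]
grip_width: 0.169
grasp_force: 97.8
```

{"method": "carry_out", "body": {"deltas": [-0.0253,0.0222,0,-0.106,-0.0506,0.0443,0,-0.212,-0.076,0.0665,0,-0.318,-0.1013,0.0886,0,-0.425,-0.1266,0.1108,0,-0.531]}}

```text
time_s: 5.75
eef_pos: [583.2, -495.8, 221.9]
ee_rot: [-179.9, -0.2, 95.5]
ft_force: [0.2, 0.3, -1.9]
grip_width: 0.165
grasp_force: 97.8
```

{"method": "carry_out", "body": {"deltas": [0,0,0,0,0,0,0,0]}}

```text
time_s: 5.95
eef_pos: [582.8, -495.0, 221.8]
ee_rot: [-179.9, -0.2, 95.1]
ft_force: [0.1, -0.1, -2.0]
grip_width: 0.171
grasp_force: 97.9
```

```bash
python3 -c "
from h import *
go(583.7,-494.7,130,95.2)"
```

```text
t 5.95 pos [ 582.8 -495.   221.8] [-179.85   -0.2    95.1 ] F [ 0.1 -0.1 -2. ] w 0.171
total tool delta m [0.0002 0.0009 0.0918] turn -0.0017 dist 92 min rows 2
```

{"method": "carry_out", "body": {"deltas": [0,0.001,0.03,0,0,0.001,0.06,0,0,0.001,0.09,0,0,0.001,0.11,0,0,0.001,0.1128,0]}}

```text
time_s: 6.45
eef_pos: [582.4, -491.3, 107.4]
ee_rot: [-179.7, -0.4, 95.2]
ft_force: [0.2, 1.0, -1.7]
grip_width: 0.17
grasp_force: 97.8
```

{"method": "carry_out", "body": {"deltas": [0,0,0,0,0,0,0,0,0,0,0,0]}}

```text
time_s: 6.75
eef_pos: [585.5, -495.6, 113.9]
ee_rot: [179.9, 0.1, 95.2]
ft_force: [-0.2, 0.4, -0.6]
grip_width: 0.167
grasp_force: 97.8
```

```bash
python3 - <<'E'
from h import *
go(567.8,-334.5,109,95.2)
p,d=grab_frame("top"); np.savez("top2.npz",p=p,d=d)
s,e=grab_frame("scene"); cv2.imwrite("pics/s3.png",cv2.resize(s[180:360,60:330,::-1],None,fx=2.9,fy=2.9)); np.savez("scene2.npz",p=s,d=e)
E=[[583.7+10.3-10.3*2,-381,56]]
print(proj("top",[[573,-381,56]]),proj("scene",[[573,-381,56]]))
a,b=[int(v) for v in proj("top",[[573,-381,56]])[0]]; blade("top",p,d,(a-30,b-28,a+30,b+28),40,72)
a,b=[int(v) for v in proj("scene",[[573,-381,56]])[0]]; blade("scene",s,e,(a-60,b-40,a+60,b+40),46,66)
E
```

```text
t 6.75 pos [ 585.5 -495.6  113.9] [1.7989e+02 1.2000e-01 9.5210e+01] F [-0.2  0.4 -0.6] w 0.167
total tool delta m [ 0.1621 -0.003   0.0049] turn 0.0002 dist 162 min rows 4
[[438.64583141 234.2726572 ]] [[181.38253687 316.56699384]]
top 770 slope deg x,y [-0.41 -0.29] z 61.9 sd 3.34 rect [ 574.8 -384.3] [ 56.9 122.1] 5.3
scene 1138 slope deg x,y [ 0.15 -0.51] z 63.2 sd 1.33 rect [ 552.9 -360.8] [174.  147.1] 87.7
```

View pics/s3.png

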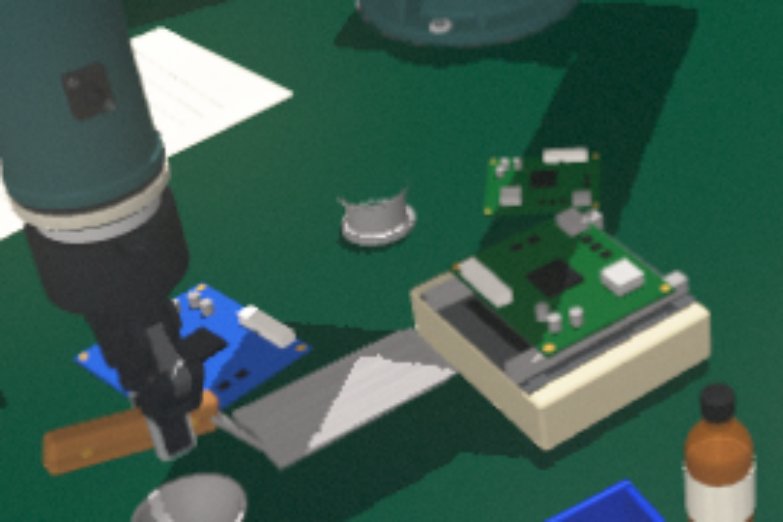

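The blade is level at crop (350,400), lined up with the channel, and the gripper is clear of the tin (190,500). It sits about 5 mm too high, so I lower it and re-read before sliding in.

{"method": "carry_out", "body": {"deltas": [0,-0.001,0.0025,0,0,-0.002,0.005,0,0,-0.002,0.005,0,0,-0.002,0.005,0,0,-0.002,0.005,0]}}

```text
time_s: 7.35
eef_pos: [582.7, -495.3, 106.9]
ee_rot: [-180.0, -0.0, 95.2]
ft_force: [1.0, 0.4, -2.1]
grip_width: 0.166
grasp_force: 97.8
```

{"method": "carry_out", "body": {"deltas": [0,0,0,0,0,0,0,0,0,0,0,0]}}

```text
time_s: 7.65
eef_pos: [582.7, -495.2, 107.0]
ee_rot: [180.0, -0.0, 95.2]
ft_force: [-0.2, 0.2, -1.7]
grip_width: 0.169
grasp_force: 97.8
```

```bash
python3 - <<'E'
from h import *
go(567.8,-334.5,109,95.2)
p,d=grab_frame("top")
a,b=[int(v) for v in proj("top",[[573,-381,56]])[0]]; blade("top",p,d,(a-30,b-28,a+24,b+28),40,72)
s,e=grab_frame("scene"); a,b=[int(v) for v in proj("scene",[[573,-381,56]])[0]]; blade("scene",s,e,(a-50,b-25,a+18,b+35),46,75)
E
```

```text
t 7.65 pos [ 582.7 -495.2  107. ] [180.    -0.    95.22] F [-0.2  0.2 -1.7] w 0.169
total tool delta m [ 0.1614 -0.0003 -0.002 ] turn 0.0003 dist 161 min rows 4
top 730 slope deg x,y [ 0.61 -0.01] z 55.2 sd 3.68 rect [ 572.2 -385.4] [ 56.8 127.3] 5.1
scene 1062 slope deg x,y [-0.35 -0.41] z 57.0 sd 1.17 rect [ 572.5 -388.3] [ 60.8 115.7] 5.8
```

{"method": "carry_out", "body": {"deltas": [0,0,-0.0015,0,0.01,0,-0.0015,0,0.022,0,-0.0015,0,0.036,0,-0.0015,0,0.05,0,-0.0015,0]}}

```text
time_s: 8.25
eef_pos: [577.9, -443.6, 108.4]
ee_rot: [-180.0, -0.0, 95.2]
ft_force: [-0.0, 1.0, -1.7]
grip_width: 0.169
grasp_force: 97.9
```

{"method": "carry_out", "body": {"deltas": [0.01,0,0,0,0.02,0,0,0,0.03,0,0,0,0.03,0,0,0,0.03,0,0,0]}}

```text
time_s: 8.75
eef_pos: [575.6, -415.6, 108.6]
ee_rot: [180.0, 0.0, 95.2]
ft_force: [0.1, 0.1, -0.2]
grip_width: 0.169
grasp_force: 97.9
```

```bash
python3 - <<'E'
from h import *
go(567.8,-334.5,108.5,95.2)
s,e=grab_frame("scene"); cv2.imwrite("pics/s4.png",cv2.resize(s[220:340,130:330,::-1],None,fx=4,fy=4,interpolation=cv2.INTER_CUBIC))
a,b=[int(v) for v in proj("scene",[[566,-320,56]])[0]]; blade("scene",s,e,(a-50,b-25,a+8,b+35),46,75)
E
```

```text
t 8.75 pos [ 575.6 -415.6  108.6] [1.7999e+02 3.0000e-02 9.5240e+01] F [ 0.1  0.1 -0.2] w 0.169
total tool delta m [ 0.0815 -0.0003  0.0001] turn 0.0007 dist 81 min rows 2
scene 656 slope deg x,y [-1.6   0.63] z 58.7 sd 1.65 rect [ 535.  -326.1] [ 64.5 143. ] 62.9
```

View pics/s4.png

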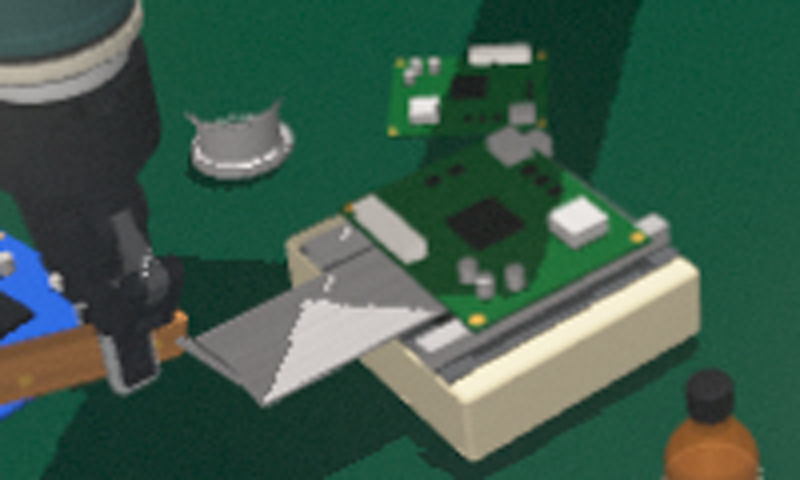

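The blade tip is already under the board's near edge at crop (400,290), between the bars, and no contact force shows. I slide the rest of the way.

{"method": "carry_out", "body": {"deltas": [0.012,0,0,0,0.027,0,0,0,0.042,0,0,0,0.057,0,0,0,0.07,0,0,0]}}

```text
time_s: 9.3
eef_pos: [568.7, -343.8, 108.5]
ee_rot: [-180.0, -0.0, 95.3]
ft_force: [0.1, 0.1, -1.5]
grip_width: 0.166
grasp_force: 97.9
```

{"method": "carry_out", "body": {"deltas": [0.006,0,0,0,0.0115,0,0,0,0.0115,0,0,0,0.0115,0,0,0]}}

```text
time_s: 9.7
eef_pos: [568.2, -334.8, 108.6]
ee_rot: [180.0, 0.0, 95.2]
ft_force: [0.4, -0.4, -1.5]
grip_width: 0.165
grasp_force: 97.9
```

```bash
python3 - <<'E'
from h import *
go(567.8,-334.5,133.5,95.2)
p,d=grab_frame("top"); hsv=cv2.cvtColor(p,cv2.COLOR_RGB2HSV).astype(int);H,S,V=hsv[...,0],hsv[...,1],hsv[...,2]
m=(H>45)&(H<80)&(S>120)&(V>100); m[:200]=0;m[275:]=0;m[:,:340]=0;m[:,420:]=0
q=onplane("top",np.argwhere(m)[:,::-1],65)[:,:2].astype(np.float32); print(cv2.minAreaRect(q))
E
```

```text
t 9.7 pos [ 568.2 -334.8  108.6] [1.7998e+02 3.0000e-02 9.5220e+01] F [ 0.4 -0.4 -1.5] w 0.165
total tool delta m [ 0.0004 -0.0004 -0.0249] turn 0.0003 dist 25 min rows 1
((603.0059814453125, -221.06411743164062), (118.05992126464844, 71.96284484863281), 66.9101791381836)
```

{"method": "carry_out", "body": {"deltas": [0,0,-0.002,0,0,0,-0.004,0,0,0,-0.007,0,0,0,-0.011,0,0,0,-0.016,0]}}

```text
time_s: 10.25
eef_pos: [567.8, -334.4, 124.6]
ee_rot: [-180.0, -0.0, 95.2]
ft_force: [0.3, 0.5, -3.1]
grip_width: 0.171
grasp_force: 97.8
```

{"method": "carry_out", "body": {"deltas": [0,0,-0.006,0,0,0,-0.013,0,0,0,-0.021,0,0,0,-0.03,0,0,0,-0.036,0]}}

```text
time_s: 10.75
eef_pos: [568.4, -334.7, 161.8]
ee_rot: [179.9, 0.0, 95.2]
ft_force: [-1.3, 0.3, -2.4]
grip_width: 0.168
grasp_force: 97.8
```

{"method": "carry_out", "body": {"deltas": [0,0,0,0,0,0,0,0,0,0,0,0,0,0,0,0,0,0,0,0]}}

```text
time_s: 11.25
eef_pos: [567.8, -334.3, 160.0]
ee_rot: [-180.0, -0.0, 95.2]
ft_force: [-0.1, 0.1, -2.8]
grip_width: 0.168
grasp_force: 97.8
```

```bash
cat >> h.py <<'E'
def greenfit(n,zlo,zhi,c,r=75):
    p,d=grab_frame(n); hsv=cv2.cvtColor(p,cv2.COLOR_RGB2HSV).astype(int)
    vv,uu=np.mgrid[0:480,0:640]; W=frompix_depth(n,np.c_[uu.ravel(),vv.ravel()],d.ravel()).reshape(480,640,3)
    near=(W[...,2]>zlo)&(W[...,2]<zhi)&(np.hypot(W[...,0]-c[0],W[...,1]-c[1])<90)
    m=near&(hsv[...,0]>45)&(hsv[...,0]<85)&(hsv[...,1]>110)
    l,s=cv2.connectedComponentsWithStats(m.astype(np.uint8))[1:3]; m=l==1+np.argmax(s[1:,4])
    q=W[m]; A=np.c_[q[:,:2]-q[:,:2].mean(0),np.ones(len(q))]; k=np.linalg.lstsq(A,q[:,2],rcond=None)[0]
    qq=onplane(n,np.c_[uu[m],vv[m]],k[2])[:,:2].astype(np.float32); r=cv2.minAreaRect(qq)
    print(n,len(q),"slope",np.degrees(k[:2]).round(2),"z",k[2].round(1),"rect",np.round(r[0],1),np.round(r[1],1),round(r[2],2)); return p
E
python3 - <<'E'
from h import *
go(568,-335,160,95.2)
p=greenfit("top",95,135,(556,-213)); s=greenfit("scene",95,135,(556,-213))
cv2.imwrite("pics/s5.png",cv2.resize(s[190:310,130:330,::-1],None,fx=4,fy=4,interpolation=cv2.INTER_CUBIC))
E
```

```text
t 11.25 pos [ 567.8 -334.3  160. ] [-1.7997e+02 -4.0000e-02  9.5210e+01] F [-0.1  0.1 -2.8] w 0.168
total tool delta m [-0.0007  0.0001  0.    ] turn 0.0002 dist 1 min rows 1
top 1280 slope [-0.82 -0.28] z 111.3 rect [ 555.9 -211.6] [128.2 108.6] 3.58
scene 1353 slope [-0.68 -0.16] z 112.2 rect [ 557.4 -212.1] [135.5 111.1] 3.12
```

View pics/s5.png

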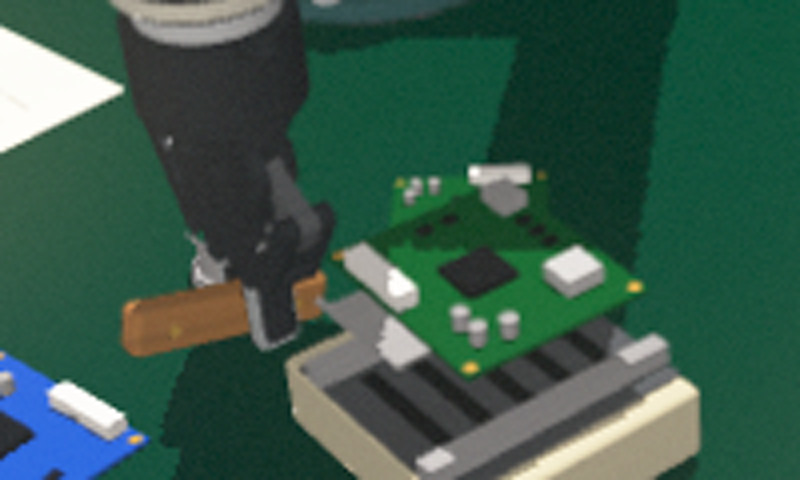

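The board is borne level on the lifter, at crop (480,270) and clear of the bars. I carry it to the rack with gentle ramps.

{"method": "carry_out", "body": {"deltas": [0.003,0.0002,0,0,0.01,0.0007,0,0,0.022,0.0014,0,0,0.038,0.0025,0,0,0.058,0.0038,0,0]}}

```text
time_s: 11.85
eef_pos: [566.4, -274.8, 160.5]
ee_rot: [180.0, -0.0, 95.2]
ft_force: [0.4, 0.7, -2.6]
grip_width: 0.172
grasp_force: 97.8
```

{"method": "carry_out", "body": {"deltas": [0.024,0.0016,0,0,0.052,0.0034,0,0,0.08,0.0052,0,0,0.108,0.007,0,0,0.136,0.0089,0,0]}}

```text
time_s: 12.35
eef_pos: [562.3, -137.2, 160.6]
ee_rot: [-180.0, -0.0, 95.3]
ft_force: [0.5, 0.3, -2.8]
grip_width: 0.17
grasp_force: 97.7
```

{"method": "carry_out", "body": {"deltas": [0.028,0.0018,0,0,0.056,0.0037,0,0,0.084,0.0055,0,0,0.112,0.0073,0,0,0.14,0.0091,0,0]}}

```text
time_s: 12.85
eef_pos: [558.2, 2.8, 160.7]
ee_rot: [-180.0, -0.0, 95.3]
ft_force: [-0.0, 0.2, -2.9]
grip_width: 0.168
grasp_force: 97.7
```

{"method": "carry_out", "body": {"deltas": [0.026,0.0017,0,0,0.048,0.0031,0,0,0.066,0.0043,0,0,0.08,0.0052,0,0,0.09,0.0059,0,0]}}

```text
time_s: 13.35
eef_pos: [556.2, 92.1, 160.6]
ee_rot: [-180.0, -0.0, 95.3]
ft_force: [-0.1, 0.3, -2.8]
grip_width: 0.168
grasp_force: 97.7
```

{"method": "carry_out", "body": {"deltas": [0.007,0.0005,0,-0.02,0.012,0.0008,0,-0.06,0.015,0.001,0,-0.1,0.016,0.001,0,-0.14,0.016,0.001,0,-0.155]}}

```text
time_s: 13.85
eef_pos: [556.5, 106.3, 160.5]
ee_rot: [-180.0, 0.0, 104.2]
ft_force: [-0.1, -0.4, -2.7]
grip_width: 0.17
grasp_force: 97.6
```

{"method": "carry_out", "body": {"deltas": [0,0,0,0,0,0,0,0,0,0,0,0]}}

```text
time_s: 14.15
eef_pos: [556.6, 106.2, 160.6]
ee_rot: [180.0, -0.0, 104.1]
ft_force: [0.2, 0.7, -2.6]
grip_width: 0.167
grasp_force: 97.6
```

```bash
python3 - <<'E'
from h import *
go(556.5,106.9,160,104.1)
p=greenfit("top",95,135,(526,226)); s=greenfit("scene",95,135,(526,226))
E
```

```text
t 14.15 pos [556.6 106.2 160.6] [ 1.8000e+02 -1.0000e-02  1.0405e+02] F [ 0.2  0.7 -2.6] w 0.167
total tool delta m [0.0007 0.     0.0006] turn -0.0008 dist 1 min rows 1
top 612 slope [-0.67 -0.66] z 111.2 rect [524.2 256.8] [135.1  58.8] 1.25
scene 479 slope [-0.47 -0.46] z 112.4 rect [540. 229.] [106.5 109. ] 12.91
```

```bash
cat >> h.py <<'E'
def depthfit(n,zlo,zhi,zp,c,r=88):
    p,d=grab_frame(n)
    vv,uu=np.mgrid[0:480,0:640]; W=frompix_depth(n,np.c_[uu.ravel(),vv.ravel()],d.ravel()).reshape(480,640,3)
    m=(W[...,2]>zlo)&(W[...,2]<zhi)&(np.hypot(W[...,0]-c[0],W[...,1]-c[1])<r)
    m=cv2.morphologyEx(m.astype(np.uint8),cv2.MORPH_OPEN,np.ones((3,3)))
    l,s=cv2.connectedComponentsWithStats(m)[1:3]; m=l==1+np.argmax(s[1:,4])
    qq=onplane(n,np.c_[uu[m],vv[m]],zp)[:,:2].astype(np.float32); r=cv2.minAreaRect(qq)
    print(n,m.sum(),"z",np.median(W[m][:,2]).round(1),"rect",np.round(r[0],1),np.round(r[1],1),round(r[2],2)); return p
E
python3 - <<'E'
from h import *
p=depthfit("top",95,135,112,(526,226)); s=depthfit("scene",95,135,112,(526,226))
cv2.imwrite("pics/both.png",np.hstack([cv2.resize(p[190:310,180:330,::-1],(400,320)),cv2.resize(s[120:270,300:488,::-1],(400,320))]))
E
```

```text
top 869 z 112.1 rect [521.4 258. ] [135.   61.6] 1.25
scene 1012 z 113.1 rect [542.3 221.7] [111.3 149.8] 18.21
```

View pics/both.png

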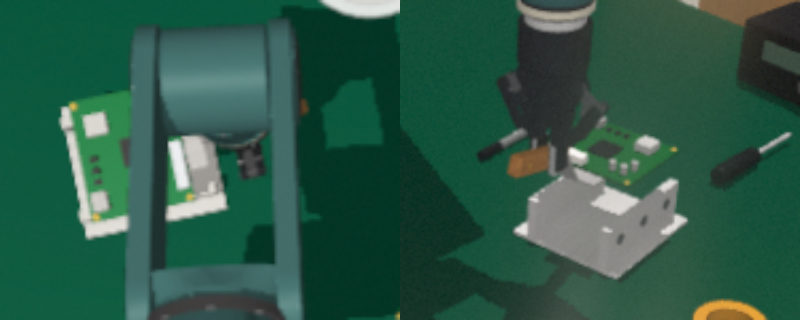

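Left half (top view): the arm hides part of the board, but its gold corner dots show at (72,104), (95,217) and (190,198). Right half (scene view): the board is level above the rack. I use the dots for its pose.

```bash
python3 - <<'E'
from h import *
def dots(n,p,win,z):
    h=cv2.cvtColor(p,cv2.COLOR_RGB2HSV).astype(int); x0,y0,x1,y1=win
    m=np.zeros((480,640),np.uint8); m[y0:y1,x0:x1]=((h[...,0]>17)&(h[...,0]<36)&(h[...,1]>110)&(h[...,2]>100))[y0:y1,x0:x1]
    k,l,s,c=cv2.connectedComponentsWithStats(m)
    for i in range(1,k):
        if s[i,4]>=2: print(n,s[i,4],c[i].round(1),onplane(n,[c[i]],z)[0,:2].round(1))
dots("top",np.load("top0.npz")["p"],(355,205,412,272),65)
dots("scene",np.load("scene0.npz")["p"],(195,235,310,310),65)
p,_=grab_frame("top"); dots("top",p,(195,215,275,285),111.5)
s,_=grab_frame("scene"); dots("scene",s,(375,165,440,215),111.5)
E
```

```text
top 5 [397.2 217.4] [ 620.2 -257.9]
top 5 [363.2 219.4] [ 613.1 -158.5]
top 6 [400.  258.5] [ 500.1 -266. ]
top 6 [366.  260.5] [ 493.  -167.1]
scene 2 [265.  250.5] [ 492.7 -144.8]
scene 5 [216.6 271.2] [ 496.  -266.5]
scene 7 [289.  278.7] [ 610.1 -157.3]
scene 8 [248.8 299.4] [ 616.7 -257.1]
top 7 [207.1 229.4] [573.3 286.8]
top 4 [250.5 263.5] [478.8 163.4]
top 7 [215.7 271. ] [456.7 260. ]
scene 4 [428.5 189.5] [570.8 290.1]
scene 2 [406.5 205. ] [593.  192.6]
```

Board centre is (526.0, 225.1) and yaw 12.9°, against the rack's (526.1, 225.9) and 12.8°. I lower it.

{"method": "carry_out", "body": {"deltas": [0,0,0.004,0,0,0,0.012,0,0,0,0.022,0,0,0,0.034,0,0,0,0.044,0]}}

```text
time_s: 14.95
eef_pos: [556.0, 106.3, 115.0]
ee_rot: [-179.9, -0.0, 104.1]
ft_force: [0.2, -0.2, -3.5]
grip_width: 0.169
grasp_force: 97.7
```

{"method": "carry_out", "body": {"deltas": [0,0,0.004,0,0,0,0.007,0,0,0,0.01,0,0,0,0.013,0,0,0,0.016,0]}}

```text
time_s: 15.45
eef_pos: [557.1, 106.5, 100.8]
ee_rot: [179.9, -0.0, 104.1]
ft_force: [0.3, 0.6, -3.2]
grip_width: 0.167
grasp_force: 97.7
```

{"method": "carry_out", "body": {"deltas": [0,0,0.003,0,0,0,0.006,0,0,0,0.009,0,0,0,0.009,0,0,0,0.009,0]}}

```text
time_s: 15.95
eef_pos: [556.6, 106.4, 91.4]
ee_rot: [-180.0, -0.0, 104.1]
ft_force: [-0.1, -0.3, -1.3]
grip_width: 0.172
grasp_force: 97.7
```

```bash
python3 - <<'E'
from h import *
go(556.5,106.9,92,104.1)
s=greenfit("scene",45,75,(526,226)); p=greenfit("top",45,75,(526,226))
E
```

```text
t 15.95 pos [556.6 106.4  91.4] [-1.7999e+02 -1.0000e-02  1.0409e+02] F [-0.1 -0.3 -1.3] w 0.172
total tool delta m [ 0.0005  0.0001 -0.0006] turn -0.0001 dist 1 min rows 1
scene 426 slope [ 0.16 -0.1 ] z 59.4 rect [540.4 228.7] [ 98.2 109.3] 12.95
top 576 slope [-0.37 -1.34] z 58.3 rect [522.  254.8] [133.8  63.8] 1.22
```

The board is down (top at about 59 mm) and the load is off the lifter. I draw the lifter out.

{"method": "carry_out", "body": {"deltas": [-0.005,0,0,0,-0.015,0,0,0,-0.03,0,0,0,-0.05,0,0,0,-0.075,0,0,0]}}

```text
time_s: 16.55
eef_pos: [575.1, 32.2, 91.6]
ee_rot: [180.0, 0.0, 104.1]
ft_force: [-0.5, -0.3, -2.0]
grip_width: 0.167
grasp_force: 97.7
```

{"method": "carry_out", "body": {"deltas": [-0.03,0,0,0,-0.06,0,0,0,-0.085,0,0,0,-0.095,0,0,0,-0.095,0,0,0]}}

```text
time_s: 17.05
eef_pos: [598.5, -60.6, 91.5]
ee_rot: [180.0, 0.0, 103.9]
ft_force: [-0.4, 0.7, -2.3]
grip_width: 0.171
grasp_force: 97.7
```

{"method": "carry_out", "body": {"deltas": [0,0,-0.03,0,0,0,-0.06,0,0,0,-0.09,0,0,0,-0.09,0,0,0,-0.09,0]}}

```text
time_s: 17.55
eef_pos: [597.8, -57.6, 181.8]
ee_rot: [180.0, -0.0, 104.1]
ft_force: [-0.6, -0.3, -2.1]
grip_width: 0.168
grasp_force: 98.1
```

```bash
python3 - <<'E'
from h import *
go(444.8,-9.6,182,3.9)
s=greenfit("scene",45,75,(526,226)); p=greenfit("top",45,75,(526,226))
E
```

```text
t 17.55 pos [597.8 -57.6 181.8] [179.96  -0.   104.14] F [-0.6 -0.3 -2.1] w 0.168
total tool delta m [ 0.084  -0.1366 -0.0002] turn 1.7496 dist 160 min rows 12
scene 536 slope [-0.04 -0.34] z 59.4 rect [526.  225.4] [127.9 109.3] 12.95
top 1139 slope [-0.04 -0.16] z 57.9 rect [526.1 225.2] [126.6 107.5] 13.1
```

{"method": "carry_out", "body": {"deltas": [0.017,-0.0275,0,0.117,0.034,-0.055,0,0.234,0.051,-0.082,0,0.35,0.068,-0.11,0,0.467,0.084,-0.1366,0,0.583]}}

```text
time_s: 18.15
eef_pos: [442.1, -9.4, 179.9]
ee_rot: [-179.8, 0.0, 70.4]
ft_force: [0.8, 0.5, -1.8]
grip_width: 0.166
grasp_force: 98.0
```

{"method": "carry_out", "body": {"deltas": [0,0,0,0.117,0,0,0,0.234,0,0,0,0.35,0,0,0,0.467,0,0,0,0.583]}}

```text
time_s: 18.65
eef_pos: [443.6, -9.9, 180.1]
ee_rot: [-179.8, 0.1, 37.0]
ft_force: [-0.0, 0.3, -1.8]
grip_width: 0.171
grasp_force: 98.1
```

{"method": "carry_out", "body": {"deltas": [0,0,0,0.117,0,0,0,0.234,0,0,0,0.35,0,0,0,0.467,0,0,0,0.583]}}

```text
time_s: 19.15
eef_pos: [443.5, -9.8, 180.0]
ee_rot: [-179.9, 0.2, 3.6]
ft_force: [0.3, 0.6, -2.8]
grip_width: 0.171
grasp_force: 98.1
```

{"method": "carry_out", "body": {"deltas": [0,0,0.03,0,0,0,0.06,0,0,0,0.09,0,0,0,0.105,0,0,0,0.105,0]}}

```text
time_s: 19.65
eef_pos: [441.8, -9.6, 73.6]
ee_rot: [-179.9, 0.4, 3.9]
ft_force: [-0.9, -0.4, -2.3]
grip_width: 0.17
grasp_force: 98.0
```

{"method": "carry_out", "body": {"deltas": [0,0,0,0,0,0,0,0,0,0,0,0]}}

```text
time_s: 19.95
eef_pos: [445.7, -10.4, 77.3]
ee_rot: [180.0, -0.1, 3.9]
ft_force: [0.6, 0.0, -0.9]
grip_width: 0.173
grasp_force: 98.0
```

```bash
python3 - <<'E'
from h import *
go(444.8,-9.6,55,3.9)
s,e=grab_frame("scene")
a,b=[int(v) for v in proj("scene",[[560,0,24]])[0]]; blade("scene",s,e,(a-45,b-30,a+45,b+30),12,45)
E
```

```text
t 19.95 pos [445.7 -10.4  77.3] [ 1.7998e+02 -1.0000e-01  3.8900e+00] F [ 0.6  0.  -0.9] w 0.173
total tool delta m [-0.0009 -0.0008  0.0223] turn -0.0001 dist 22 min rows 1
scene 758 slope deg x,y [-0.18 -0.53] z 27.1 sd 1.5 rect [551.3  60.3] [137.8 186.5] 2.0
```

{"method": "carry_out", "body": {"deltas": [0,0,0.006,0,0,0,0.012,0,0,0,0.017,0,0,0,0.02,0,0,0,0.02,0]}}

```text
time_s: 20.5
eef_pos: [444.7, -10.2, 55.9]
ee_rot: [-180.0, 0.1, 3.9]
ft_force: [-0.9, -0.4, -2.0]
grip_width: 0.171
grasp_force: 98.0
```

{"method": "carry_out", "body": {"deltas": [0,0,0.001,0,0,0,0.002,0,0,0,0.002,0,0,0,0.002,0]}}

```text
time_s: 20.9
eef_pos: [444.8, -10.3, 55.0]
ee_rot: [-180.0, 0.0, 3.9]
ft_force: [-3.5, 0.1, 6.4]
grip_width: 0.17
grasp_force: 99.5
```

Contact shows as +6.4 N upward, the same as at pickup. I release and rise straight up.

{"method": "carry_out", "body": {"deltas": [0,0,0,0,0,0,0,0,0,0,0,0,0,0,0,0,0,0,0,0], "hand": 1}}

```text
time_s: 21.4
eef_pos: [445.1, -10.3, 54.5]
ee_rot: [-180.0, -0.0, 3.9]
ft_force: [0.4, -0.2, 0.7]
grip_width: 0.991
grasp_force: 0.0
```

{"method": "carry_out", "body": {"deltas": [0,0,0,0,0,0,0,0,0,0,-0.01,0,0,0,-0.03,0,0,0,-0.06,0]}}

```text
time_s: 21.9
eef_pos: [443.9, -10.1, 114.7]
ee_rot: [-180.0, 0.2, 3.9]
ft_force: [0.6, 0.2, 0.7]
grip_width: 0.998
grasp_force: 0.0
```

{"method": "carry_out", "body": {"deltas": [0,0,-0.04,0,0,0,-0.08,0,0,0,-0.12,0,0,0,-0.12,0,0,0,-0.12,0]}}

```text
time_s: 22.4
eef_pos: [445.5, -10.4, 235.9]
ee_rot: [180.0, -0.2, 3.9]
ft_force: [0.1, 0.4, -0.4]
grip_width: 1.0
grasp_force: 0.0
```

```bash
python3 - <<'E'
from h import *
go(445,-10,200,3.9)
greenfit("scene",45,75,(526,226)); p=greenfit("top",45,75,(526,226))
s,e=grab_frame("scene"); a,b=[int(v) for v in proj("scene",[[558,0,3]])[0]]; blade("scene",s,e,(a-35,b-20,a+35,b+25),-10,15)
cv2.imwrite("pics/end.png",s[100:400,60:500,::-1])
E
```

```text
t 22.4 pos [445.5 -10.4 235.9] [ 1.7996e+02 -1.7000e-01  3.8900e+00] F [ 0.1  0.4 -0.4] w 1.0
total tool delta m [-0.0005 -0.0004  0.0359] turn -0.0003 dist 36 min rows 1
scene 591 slope [ 0.09 -0.26] z 59.3 rect [525.8 225.5] [128.6 109.1] 12.71
top 1138 slope [-0.37  0.08] z 58.1 rect [526.  225.2] [126.7 107.4] 13.1
scene 764 slope deg x,y [-0.35 -0.11] z 4.6 sd 1.44 rect [554.8  -3.2] [130.8  61.9] 2.7
```

View pics/end.png

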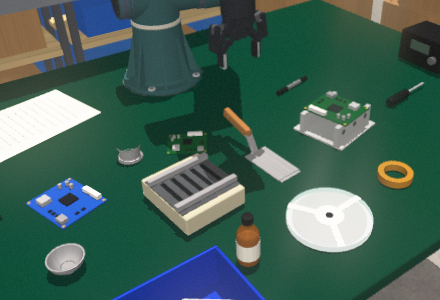

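The board lies level on the rack at (335,110), the lifter is flat and released on the green bench at (272,160), and everything else is in place. I hand the job in.

```bash
python3 -c "
from bench import *
print(close_job())"
```

```text
the job is handed in; nothing more can be done
None
```

I handed the job in at about 22 s: the board lies level on both rack rails within about 1 mm and 0.5° of centred and square, and the lifter is flat on the green bench, clear and released; `close_job()` gave no verdict.

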